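Open the roller pump's head and hold its tube clamp open at the preset index

ROBOT

A 6-joint arm with a two-finger parallel gripper is mounted at the origin on a cart in front of the work surface, level with it; the furniture and walls round the work are solid. World frame = base frame: x ahead of the robot, y to its left, z up, the work surface at z = 0. Lengths are in m, angles in rad, forces in N, time in s.
With the tool pointing down it reaches from about 0.275 to 0.825 m from the base axis. Payload 4.9 kg.
Tool frame: the origin (TCP) lies at the very end of the fingers, on their centre line; the grasp point (between the pads) lies 19 mm behind it; z points along the fingers, y is the line along which they close (so a half turn about z gives the same grasp; the last joint's range is limited). The gripper opens to 85 mm and grips with 20 to 120 N. Pads are 22 mm wide; open, the fingers measure 114 mm over their backs; the gripper's body (76 mm by 85 mm) begins 54 mm behind the grasp point. The pads swing forward as they close: fully open they stand 13 mm farther back than shut.
Start: joints at [-1.453, 0.326, -0.193, 1.052, 0, 1.437], TCP at [0.137, -0.533, 0.208] pointing down, gripper open.
Joint ranges: [-2.65, 2.65], [-0.97, 1.79], [-1.3, 1.35], [-1.93, 2.1], [-1.47, 1.37], [-3.14, 3.14]. Speed limits (rad/s): [2.57, 2.57, 3.14, 3.14, 3.14, 3.14].

INTERFACE

Orientations are given as a unit quaternion [x, y, z, w].
In Python, from station import ctrl gives the robot as it stands.
- The arm moves only by the tool carry_out, never from a script. Its argument "steps" is a list of rows, each a list of 3 entries, a list of its own where there are three numbers: the finger opening in cm, from 0 to 8.54, then the shift along the tool's x, y, z in cm, then the turn, a rotation vector about the tool's x, y, z in degrees. A call has 1 to 5 rows; each row is the pose to reach, as a shift and turn from the pose commanded when the call began, along the tool's axes at that moment; what a row does not reach only later rows make up. A row lasts 1/10 s, in which the tool goes at most 50 mm and 8.59 degrees, less where a joint would pass 70% of its speed; a pose out of reach is approached as far as the arm can. A call with a gripper value outside its range is refused whole. The fingers move at their own pace and stop on an object; "force" is the grip in N (left out, the last holds). Time passes only in rows, so rows that repeat a pose let the fingers close. It gives the time, the measured TCP pose, the force, the opening and the grip force at its end, in the units of the state.
- ctrl.sense(): the state, without advancing time (a new reading comes with each control period).
- ctrl.read_camera(name): name is "side" or "top" or "wrist"; returns a dict with "image" (384x512x3 uint8, blue, green, red), "fx", "fy", "cx", "cy" (pixels), "xyz" and "attitude" of the camera in the world; the wrist camera has in their place "mount" (4x4, takes a point from camera to tool coordinates, whose origin is the TCP and whose axes are the flange's). Camera axes: x right, y up, looking along -z (the intrinsics and any distortion apply to the point x, -y, -z); pixel columns grow to the right and rows downward; lengths in m; the calibration is good to about 2 mm. A picture is of the moment at which its call begins: read the wrist's pose just before it. There is no depth.
- ctrl.sign_off(): hands the job in; it is judged then, once.
Trained networks look in the newest picture that a camera, given by its name, has taken for a name from the list of things; names that differ only in an ending like _2 or _b are one class to them, and where a whole thing is asked for, a point or a joint stands for the part that bears it (a point fixed in the world has none). Each returns a list of dicts, best first, with "p" (0 to 1); they miss things now and then, are a little off and sometimes report something else, mostly with a low value. They report only what shows in the picture. A call takes as long as a camera call.
- ctrl.find_in(camera, name): "centre" ([x, y, z] in m, in world coordinates, good to about 4 mm: the middle of the surface that is visible of it).
- ctrl.masks_of(camera, name): "mask" (384x512 bool, what is visible of it).
The state is a dict: "clock": time; "qpos": joint angles; "dq": joint speeds; "joint_efforts": joint torques, N m; "ee_pos": TCP position; "eef_rot": TCP orientation; "force": force on the tool from outside, world axes, zero at the start; "torque": the same for the moment, N m; "finger_gap": opening from 0.0 (shut) to 1.0 (fully open); "finger_force": force on a finger pad.
Only numpy, scipy, OpenCV 4.12 (cv2) and the standard library are available. Lean on these libraries where they do the work, as an engineer would, in place of code of your own. Each camera call takes 0.05 s, during which the arm holds its last target. There are 200 camera calls.

TASK

A colleague is about to lay a new tube into the roller pump. Raise the red-knobbed cam lever fully, which draws the track back from the rollers and unlocks the tube clamp; then pull the spring tube clamp out by its blue tab until its black pointer stands level with the red index, and finish while still holding it there with the fingers, the lever left up. Leave the red index where it is set, and leave the bottle, beaker and tube rack standing where they are.

Things in the scene. Friction and masses are not known exactly. Their poses are not given: they have to be found in the camera images.
- roller_pump: Fixed white bench roller pump, 190 (x) x 170 (y) x 88 mm, with an aluminium head plate on top whose upper face is 96 mm above the bench. Origin at the centre of its underside; its x axis points from the front panel to the rear, y to its left, z up; it stands at any yaw from about -0.15 to 0.3. In the middle of the plate is a rotor (62 mm across, top 23 mm over the plate) with a dark horseshoe track round it (outside half-width 56 mm, top 19 mm over the plate).
- bed_lever (a joint): Cam lever on the left of the head, rad: about 0 to 0.12 at the start (lying towards the pump's front, 25 degrees above level at 0), 1.13 fully up (upright, against its stop). It turns about the pump's y axis: the knob swings up and to the rear. Stiff hinge (about 0.07 N m); it stays where it is left. It draws the track back; until it is past about 0.65 a tongue of the track locks the tube clamp.
- lever_knob (a point): Centre of the lever's red ball knob, 18 mm in diameter, 72 mm from the hinge axis, on a 7 mm round arm. Can be pinched from above along the pump's y; it turns freely between the pads as the lever swings. Nothing within 28 mm beside it reaches higher than 33 mm below its centre at the start.
- lever_hinge (a point): Point on the lever's hinge axis (parallel to the pump's y), level along y with the knob.
- tube_clamp (a joint): Tube clamp slide at the front right of the head, m: 0 shut, grows as it is pulled out along the pump's -y (to its right), stop at 0.032. Its spring always draws it shut: about 5.5 N at 0 and 220 N/m more; nothing latches it. Locked (about 1 mm of play) while the lever is down.
- pull_tab (a point): Grip point on the clamp's upright blue pull tab, which stands on the outer end of the clamp's bar: 26 mm wide (pump's x) x 10 mm thick (pump's y, the pulling direction) x 48 mm tall. The point is at its middle in width and thickness, 14 mm below its top and 26 mm above the top face of the 8 mm thick bar that runs inward from it. Free space of 38 mm inward of the tab above the bar; the outer side is free.
- clamp_line (a point): Tip of the black pointer on the clamp's jaw; moves with the clamp, in front of its bar, over the white scale.
- index_tip (a point): Tip of the small red index rider (10 mm wide, on the plate in front of the white scale), preset 10 to 28 mm outward (pump's -y) of the black pointer's shut position. It stays where it is set unless pushed. The black pointer is at the mark when the two tips have the same position along the pump's y.
- feed_bottle_mid (a point): Centre of a loose white-capped reagent bottle, 51 mm across, 95 mm tall, upright on the bench left of the pump.
- beaker_100_mid (a point): Centre of a loose glass beaker, 54 mm across, 68 mm tall, left of the pump.
- tube_rack_mid (a point): Centre of a loose green rack with micro tubes, 52 x 105 x 52 mm, right of the pump.

How it is judged:
On the way:
1. the lever is raised fully while the clamp is still shut (value of joint bed_lever above 1 rad and value of joint tube_clamp below 0.004 m), for 0.2 s.
At the end, for the whole second after the job is handed in: The black pointer is within 3 mm of the red index along the scale and at rest, the gripper's fingers hold the clamp (more than 3 N on it), and the lever is up (above 1.0 rad of 1.13) (y of clamp_line in the frame of index_tip between -0.003 and 0.003 m and velocity of joint tube_clamp between -0.006 and 0.006 m/s and contact force between the fingers and tube_clamp above 3 N and value of joint bed_lever above 1 rad); the arm keeps its last pose, push and grip.
It fails at once if the red index is pushed more than 3 mm from where it was set (distance of index_tip from where it was at the start of the episode above 0.003 m).
It fails at once if the white reagent bottle is moved more than 20 mm or knocked over (distance of feed_bottle_mid from where it was at the start of the episode above 0.02 m).
It fails at once if the glass beaker is moved more than 20 mm or knocked over (distance of beaker_100_mid from where it was at the start of the episode above 0.02 m).
It fails at once if the green tube rack is moved more than 20 mm or knocked over (distance of tube_rack_mid from where it was at the start of the episode above 0.02 m).
It also fails if it takes over 45 s, if anything falls off the work surface, if the arm or the gripper's body presses on something with over 40 N, if the wrist force passes 120 N, or if a joint passes its speed limit or range.

## Working session

There is one attempt and no reset: what is moved stays moved. The work goes in short steps, Python scripts to look and compute and a tool call to move; the robot and the scene stay as the last step left them, time stands still between calls to the robot, and variables do not carry over. Pictures are saved under pics/ and viewed, at most 10 in all, crops included, and the job is handed in when it is done.

Besides the shell and the picture viewer there is one more tool, called after "Request:" as name(argument=value, ...) on one line, values as JSON. carry_out: Moves the arm, as the interface text tells. Its arguments: {"type":"object","properties":{"steps":{"type":"array","items":{"type":"array"}},"force":{"type":"number"}},"required":["steps"]}

```bash
mkdir -p pics; ls; python3 - <<'E'
from station import ctrl
import cv2
s=ctrl.sense(); print({k:s[k] for k in('clock','qpos','ee_pos','eef_rot','finger_gap')})
for c in('side','top'):
    r=ctrl.read_camera(c); cv2.imwrite(f'pics/{c}0.png',r['image']); print(c,r['fx'],r['fy'],r['cx'],r['cy'],r['xyz'],r['attitude'],[k for k in r])
    for n in('roller_pump','lever_knob','lever_hinge','pull_tab','clamp_line','index_tip','feed_bottle_mid','beaker_100_mid','tube_rack_mid'):
        print(n,[(d['centre'],d['p']) for d in ctrl.find_in(c,n)][:2])
E
```

```text
pics
{'clock': 0.0, 'qpos': array([-1.45320433e+00,  3.26904680e-01, -1.93594016e-01,  1.05199469e+00,
        4.43446297e-06,  1.43659955e+00]), 'ee_pos': array([ 0.13696585, -0.53203109,  0.20701937]), 'eef_rot': array([ 9.92085406e-01,  1.25562046e-01,  9.26190778e-06, -8.48483062e-04]), 'finger_gap': 0.999687762772173}
side 375.64713392507525 375.64713392507525 260.2087665283144 188.58159483626218 [ 0.45304395 -0.97475433  0.75968007] [ 0.46476987 -0.01946176 -0.05472727  0.88352427] ['image', 'fx', 'fy', 'cx', 'cy', 'xyz', 'attitude']
roller_pump [([0.5104, -0.0807, 0.0987], 0.82)]
lever_knob []
lever_hinge [([0.5763, 0.0484, 0.1269], 0.46)]
pull_tab [([0.4612, -0.1449, 0.1175], 0.56)]
clamp_line [([0.4617, -0.1444, 0.1162], 0.47)]
index_tip []
feed_bottle_mid [([0.4822, 0.2777, 0.0485], 0.55)]
beaker_100_mid [([0.5634, 0.2648, 0.05], 0.69), ([0.532, -0.4028, 0.0469], 0.48)]
tube_rack_mid []
top 405.27309128725597 405.27309128725597 258.38200172604735 193.72004906481177 [ 0.29821353 -0.03762619  1.2913299 ] [ 0.07331603 -0.06939806 -0.70069796  0.70627972] ['image', 'fx', 'fy', 'cx', 'cy', 'xyz', 'attitude']
roller_pump []
lever_knob [([0.5798, 0.0307, 0.1269], 0.74)]
lever_hinge [([0.5808, 0.0244, 0.1259], 0.62)]
pull_tab [([0.461, -0.1024, 0.105], 0.64)]
clamp_line [([0.4598, -0.1032, 0.1066], 0.74)]
index_tip []
feed_bottle_mid [([0.4814, 0.2895, 0.0663], 0.58)]
beaker_100_mid [([0.5641, 0.2869, 0.0302], 0.85)]
tube_rack_mid [([0.535, -0.4011, 0.0473], 0.88)]
```

```bash
python3 - <<'E'
import cv2,numpy as np
a=cv2.imread('pics/top0.png');b=cv2.imread('pics/side0.png')
cv2.imwrite('pics/both.png',np.vstack([cv2.resize(a[90:290,200:420][:, :],(660,600),interpolation=3)]))
cv2.imwrite('pics/sidec.png',cv2.resize(b[60:320,170:430],(600,600),interpolation=3))
E
```

```text
(no output)
```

View pics/top0.png

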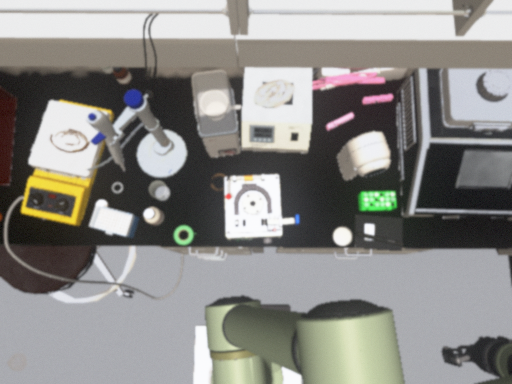

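View pics/sidec.png

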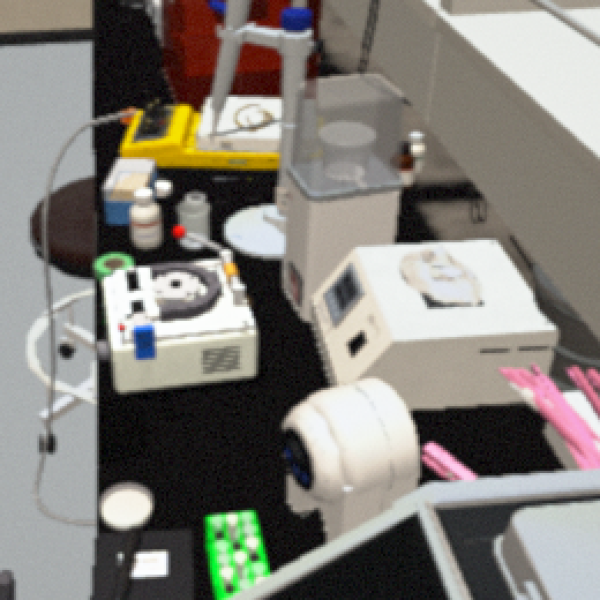

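The top view shows the pump with the red knob at about (228,196), the blue tab at (297,219) and the rotor at (253,202). In the side crop, the knob is at (179,232), the tab at (145,340) and the red index at (122,327). I'll triangulate these by colour.

```bash
cat > h.py <<'E'
from station import ctrl
import cv2,numpy as np
from scipy.spatial.transform import Rotation as R
def cam(c):
    s=ctrl.sense(); r=ctrl.read_camera(c)
    if 'mount' in r:
        M=np.array(r['mount']); T=np.eye(4); T[:3,:3]=R.from_quat(s['eef_rot']).as_matrix(); T[:3,3]=s['ee_pos']; W=T@M
        r['p'],r['R']=W[:3,3],W[:3,:3]
    else: r['p'],r['R']=np.array(r['xyz']),R.from_quat(r['attitude']).as_matrix()
    return r
def ray(r,u,v):
    d=r['R']@np.array([(u-r['cx'])/r['fx'],-(v-r['cy'])/r['fy'],-1]); return r['p'],d/np.linalg.norm(d)
def tri(rays):
    A=sum(np.eye(3)-np.outer(d,d) for p,d in rays); b=sum((np.eye(3)-np.outer(d,d))@p for p,d in rays)
    X=np.linalg.solve(A,b); return X,[np.linalg.norm((np.eye(3)-np.outer(d,d))@(X-p)) for p,d in rays]
def atz(r,u,v,z):
    p,d=ray(r,u,v); return p+d*(z-p[2])/d[2]
def proj(r,X):
    c=r['R'].T@(np.asarray(X)-r['p']); return r['cx']-r['fx']*c[0]/c[2], r['cy']+r['fy']*c[1]/c[2]
def blobs(im,col,box=(0,0,512,384),amin=3):
    h=cv2.cvtColor(im,cv2.COLOR_BGR2HSV).astype(int); H,S,V=h[...,0],h[...,1],h[...,2]
    m={'red':((H<8)|(H>172))&(S>150)&(V>90),'blue':(H>100)&(H<125)&(S>140)&(V>60)}[col].astype(np.uint8)
    x0,y0,x1,y1=box; k=np.zeros_like(m);k[y0:y1,x0:x1]=1
    n,l,st,ce=cv2.connectedComponentsWithStats(m*k)
    return [(st[i].tolist(),ce[i].round(1).tolist()) for i in range(1,n) if st[i][4]>=amin]
E
python3 - <<'E'
from h import *
t=cam('top');s=cam('side')
for r,b in((t,(215,165,310,245)),(s,(205,140,285,235))):
    for c in('red','blue'): print(c,blobs(r['image'],c,b,2))
w=ctrl.read_camera('wrist');print(w['mount'],[w[k] for k in('fx','fy','cx','cy')],w.keys())
E
```

```text
red [([227, 195, 3, 3, 8], [228.1, 196.1])]
blue [([295, 214, 5, 10, 40], [297.2, 218.4])]
red [([245, 157, 5, 6, 23], [246.9, 159.8]), ([222, 201, 1, 2, 2], [222.0, 201.5])]
blue [([215, 149, 10, 9, 62], [220.3, 152.6]), ([228, 201, 9, 14, 95], [232.1, 208.0])]
[[ 1.36846003e-03  9.64018735e-01  2.65830784e-01  6.59793617e-02]
 [ 9.99998341e-01 -1.63891407e-03  7.95566659e-04  4.28628762e-04]
 [ 1.20261498e-03  2.65829254e-01 -9.64019378e-01 -1.65962246e-01]
 [ 0.00000000e+00  0.00000000e+00  0.00000000e+00  1.00000000e+00]] [277.05024940408134, 277.05024940408134, 258.8873388756827, 190.59163919089863] dict_keys(['image', 'fx', 'fy', 'cx', 'cy', 'mount'])
```

```bash
python3 - <<'E'
from h import *
t=cam('top');s=cam('side')
k,e=tri([ray(t,228.1,196.1),ray(s,246.9,159.8)]);print('knob',k,e)
b,e=tri([ray(t,297.2,218.4),ray(s,232.1,208)]);print('tab',b,e)
print('idx z.1',atz(s,222,201.5,.1))
S=ctrl.sense();M=R.from_quat(S['eef_rot']).as_matrix();print(M.round(3))
g=np.array([.43,-.06,.30]); print('shift cm',M.T@(g-S['ee_pos'])*100)
E
```

```text
knob [0.52101665 0.05564816 0.16101439] [np.float64(0.001281074205757561), np.float64(0.00128107420575747)]
tab [ 0.46247328 -0.14334391  0.12665839] [np.float64(0.002305340942650513), np.float64(0.0023053409426505313)]
idx z.1 [ 0.43252611 -0.07332361  0.1       ]
[[ 0.968  0.249 -0.   ]
 [ 0.249 -0.968  0.   ]
 [ 0.    -0.    -1.   ]]
shift cm [ 40.14897635 -38.47752503  -9.21926422]
```

Request:
carry_out(steps=[[8.5, [0, 0, -5], [0, 0, 0]], [8.5, [2, -2, -9], [0, 0, 0]], [8.5, [6, -5, -9], [0, 0, 0]], [8.5, [9, -9, -9], [0, 0, 0]], [8.5, [13, -12, -9], [0, 0, 0]]])

```text
clock: 1.75
ee_pos: [0.233, -0.3823, 0.2981]
eef_rot: [0.992, 0.125, 0.0, 0.0]
force: [1.7, 0.0, 0.2]
finger_gap: 0.994
finger_force: 0.0
```

Request:
carry_out(steps=[[8.5, [3.5, -3.5, 0], [0, 0, 0]], [8.5, [7, -7, 0], [0, 0, 0]], [8.5, [10.5, -10.5, 0], [0, 0, 0]], [8.5, [14, -14, 0], [0, 0, 0]], [8.5, [17.5, -17.5, 0], [0, 0, 0]]])

```text
clock: 2.25
ee_pos: [0.3596, -0.1692, 0.2981]
eef_rot: [0.992, 0.125, 0.0, 0.0]
force: [0.4, -0.2, -0.1]
finger_gap: 0.995
finger_force: 0.0
```

Request:
carry_out(steps=[[8.5, [3.5, -3.5, 0], [0, 0, 0]], [8.5, [7, -7, 0], [0, 0, 0]], [8.5, [9.6, -9, 0], [0, 0, 0]], [8.5, [9.6, -9, 0], [0, 0, 0]], [8.5, [9.6, -9, 0], [0, 0, 0]]])

```text
clock: 2.75
ee_pos: [0.4295, -0.0594, 0.2977]
eef_rot: [0.992, 0.127, -0.0, 0.0]
force: [-0.9, -0.9, -0.3]
finger_gap: 0.996
finger_force: 0.0
```

```bash
python3 - <<'E'
from h import *
r=cam('wrist');cv2.imwrite('pics/w1.png',cv2.resize(r['image'],(800,600),interpolation=3))
for c in('red','blue'): print(c,blobs(r['image'],c))
for n in('roller_pump','lever_knob','lever_hinge','pull_tab','clamp_line','index_tip'):
    print(n,[(d['centre'],d['p'],proj(r,d['centre'])) for d in ctrl.find_in('wrist',n)][:2])
E
```

```text
red [([163, 53, 18, 19, 262], [171.5, 62.2]), ([269, 163, 8, 7, 20], [271.8, 165.8])]
blue [([320, 150, 21, 27, 377], [330.6, 163.1])]
roller_pump [([0.5117, -0.0151, 0.0969], 0.63, (np.float64(241.15376984898825), np.float64(93.5775797197561)))]
lever_knob [([0.5817, 0.0366, 0.1282], 0.66, (np.float64(207.6589316407952), np.float64(11.346705346535629)))]
lever_hinge [([0.5822, 0.0329, 0.1264], 0.82, (np.float64(211.43645015427052), np.float64(12.422186886404774))), ([0.5298, -0.3738, 0.0455], 0.25, (np.float64(478.575916436857), np.float64(147.48128312873692)))]
pull_tab [([0.461, -0.1022, 0.1073], 0.82, (np.float64(297.2575306481282), np.float64(151.4954290956659))), ([0.5775, 0.0343, 0.1282], 0.38, (np.float64(208.96142783116477), np.float64(16.278112349580425)))]
clamp_line []
index_tip [([0.4328, -0.0765, 0.1009], 0.51, (np.float64(271.9192708728542), np.float64(166.56707789651827)))]
```

View pics/w1.png

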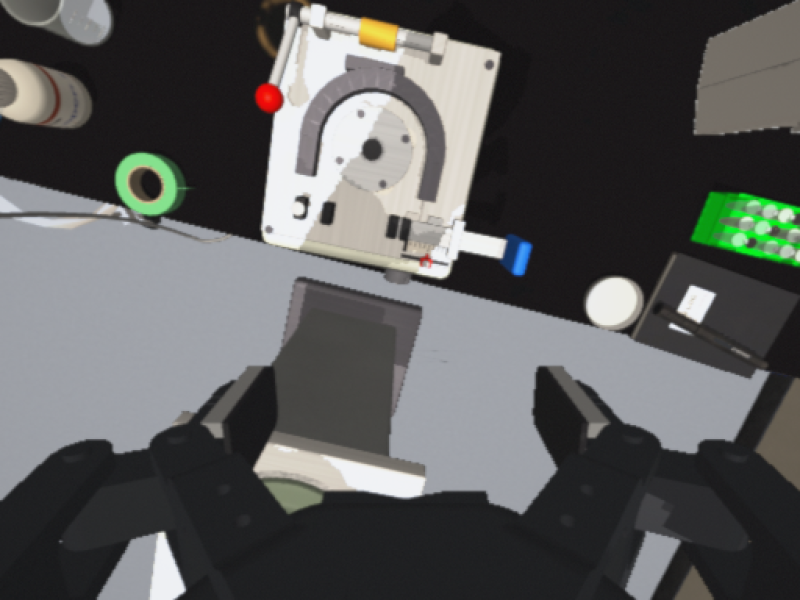

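The wrist view shows the knob at view pixel (268,97), the hinge at about (305,12), the tab at (518,255), the index at (425,261) and the bar running from (460,240) to (505,247). Next I'll get the yaw from the plate edges.

```bash
python3 - <<'E'
from h import *
r=cam('wrist');t=cam('top');s=cam('side')
f=.64
P={n:atz(r,u*f,v*f,.096) for n,u,v in(('TR',500,48),('BR',447,278),('BL',263,240),('TL',288,5))}
for k,v in P.items(): print(k,v)
for a,b in(('BL','TL'),('BR','TR')): d=P[b]-P[a]; print('yaw x',np.arctan2(d[1],d[0]),np.linalg.norm(d))
for a,b in(('BR','BL'),('TR','TL')): d=P[b]-P[a]; print('yaw y',np.arctan2(-d[0],d[1]),np.linalg.norm(d))
print('knob',tri([ray(r,171.5,62.2),ray(t,228.1,196.1),ray(s,246.9,159.8)]))
print('tab',tri([ray(r,330.6,163.1),ray(t,297.2,218.4),ray(s,232.1,208)]))
print('idx',tri([ray(r,271.8,165.8),ray(s,222,201.5)]))
E
```

```text
TR [ 0.60375691 -0.0909472   0.096     ]
BR [ 0.42138429 -0.10099628  0.096     ]
BL [0.41428659 0.05961213 0.096     ]
TL [0.5919127  0.07035534 0.096     ]
yaw x 0.06040853533844059 0.17795069620358764
yaw x 0.05504621399351548 0.18264927469992479
yaw y 0.04416383541114085 0.16076516589575704
yaw y 0.07329702525244754 0.16173680671187182
knob (array([0.5206671 , 0.0545182 , 0.16126308]), [np.float64(0.0014530358864806294), np.float64(0.001959781330867275), np.float64(0.0009735345721136303)])
tab (array([ 0.46127996, -0.14369282,  0.1275316 ]), [np.float64(0.0022606302646680284), np.float64(0.0034162584793605215), np.float64(0.0013837284571961033)])
idx (array([ 0.43318136, -0.07719235,  0.10270427]), [np.float64(0.0005776308733429358), np.float64(0.0005776308733427231)])
```

Request:
carry_out(steps=[[4.5, [3.5, -2.5, 1], [0, 0, 5]], [4.5, [7, -5, 2], [0, 0, 11]], [4.5, [10.5, -7.5, 4], [0, 0, 11]], [4.5, [11.7, -8.7, 8], [0, 0, 11]], [4.5, [11.7, -8.7, 9.5], [0, 0, 11]]])

```text
clock: 3.75
ee_pos: [0.5205, 0.0555, 0.1992]
eef_rot: [1.0, 0.031, -0.002, -0.0]
force: [-1.3, -0.7, 0.4]
finger_gap: 0.529
finger_force: 0.0
```

Request:
carry_out(steps=[[4.5, [0, 0, 0], [0, 0, 0]]])

```text
clock: 3.85
ee_pos: [0.5192, 0.054, 0.2]
eef_rot: [1.0, 0.03, -0.003, -0.0]
force: [-1.0, -0.2, 0.6]
finger_gap: 0.528
finger_force: 0.0
```

```bash
python3 - <<'E'
from h import *
r=cam('wrist');cv2.imwrite('pics/w2.png',cv2.resize(r['image'],(800,600),interpolation=3))
S=ctrl.sense();M=R.from_quat(S['eef_rot']).as_matrix();print(S['ee_pos'],S['eef_rot'],S['finger_gap'])
B=blobs(r['image'],'red');print(B)
u,v=max(B,key=lambda b:b[0][4])[1]
print(proj(r,[.5207,.0545,.161]),atz(r,u,v,.161))
X=atz(r,u,v,.161);print('shift cm to grasp',M.T@(X-S['ee_pos'])*100-[0,0,-1.9])
for n in('lever_knob','lever_hinge'): print(n,[(d['centre'],d['p'],proj(r,d['centre'])) for d in ctrl.find_in('wrist',n)][:2])
E
```

```text
[0.52021447 0.05359923 0.20185941] [ 9.99547863e-01  3.00347846e-02 -1.40689952e-03 -3.90364072e-05] 0.5246674177496659
[([249, 6, 4, 3, 9], [250.7, 6.9]), ([258, 12, 13, 3, 25], [263.9, 12.7]), ([247, 188, 21, 21, 338], [256.7, 198.1]), ([371, 263, 7, 11, 45], [373.2, 267.7])]
(np.float64(257.75888414375794), np.float64(200.21504554502948)) [0.52236126 0.05542176 0.161     ]
shift cm to grasp [ 0.23671604 -0.16837007  5.98531933]
lever_knob [([0.5821, 0.0372, 0.1259], 0.6, (np.float64(283.0884356890668), np.float64(118.94390843683797)))]
lever_hinge [([0.5787, 0.033, 0.1283], 0.87, (np.float64(288.0021059581377), np.float64(123.54095775456393)))]
```

View pics/w2.png

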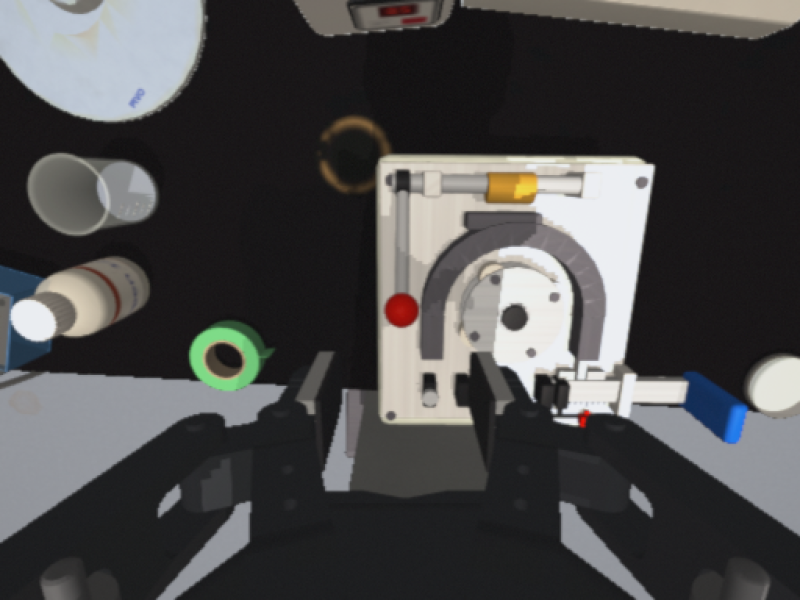

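The knob is centred between the open fingers at view pixel (401,310), the hinge is the black block at (402,180), and nothing is in the way. I'll descend and pinch.

Request:
carry_out(steps=[[4.5, [0.2, -0.15, 3], [0, 0, 0]], [4.5, [0.2, -0.15, 5.5], [0, 0, 0]], [4.5, [0.2, -0.15, 5.9], [0, 0, 0]], [1.0, [0.2, -0.15, 5.9], [0, 0, 0]], [1.0, [0.2, -0.15, 5.9], [0, 0, 0]]], force=30)

```text
clock: 4.5
ee_pos: [0.5243, 0.0548, 0.1457]
eef_rot: [1.0, 0.03, 0.001, 0.0]
force: [0.3, 0.5, -1.1]
finger_gap: 0.198
finger_force: 0.0
```

Request:
carry_out(steps=[[1.0, [0, 0, 0], [0, 0, 0]], [1.0, [0, 0, 0], [0, 0, 0]], [1.0, [0, 0, 0], [0, 0, 0]]])

```text
clock: 4.8
ee_pos: [0.5235, 0.0551, 0.1445]
eef_rot: [1.0, 0.03, 0.001, 0.0]
force: [-1.0, -0.1, -0.9]
finger_gap: 0.116
finger_force: 0.0
```

```bash
python3 - <<'E'
from h import *
r=cam('wrist');S=ctrl.sense();M=R.from_quat(S['eef_rot']).as_matrix()
print(S['ee_pos'],S['finger_gap'],S['finger_force'],S['force'])
K=S['ee_pos']-M[:,2]*.019
for ph in np.radians((25,28,32)):
    print('hinge guess',K+[.072*np.cos(ph),0.004,-.072*np.sin(ph)])
w2p=np.array([.52021,.0536,.20186])
r2=dict(r); T=np.eye(4);T[:3,:3]=R.from_quat([.99954786,.03003478,-.0014069,-.00003904]).as_matrix();T[:3,3]=w2p;W=T@np.array(r['mount']);r2['p'],r2['R']=W[:3,3],W[:3,:3]
for z in(.122,.127,.132):print(z,atz(r2,402*.64,181*.64,z))
cv2.imwrite('pics/w3.png',cv2.resize(r['image'],(800,600),interpolation=3))
E
```

```text
[0.52332387 0.05513428 0.1442739 ] 0.11199385491786222 0.0 [0.24981206 0.36329998 0.54758884]
hinge guess [0.58856218 0.05913504 0.13284537]
hinge guess [0.58688024 0.05913504 0.12947194]
hinge guess [0.58436748 0.05913504 0.1251197 ]
0.122 [0.58447712 0.05847864 0.122     ]
0.127 [0.5845221 0.058446  0.127    ]
0.132 [0.58456708 0.05841335 0.132     ]
```

View pics/w3.png

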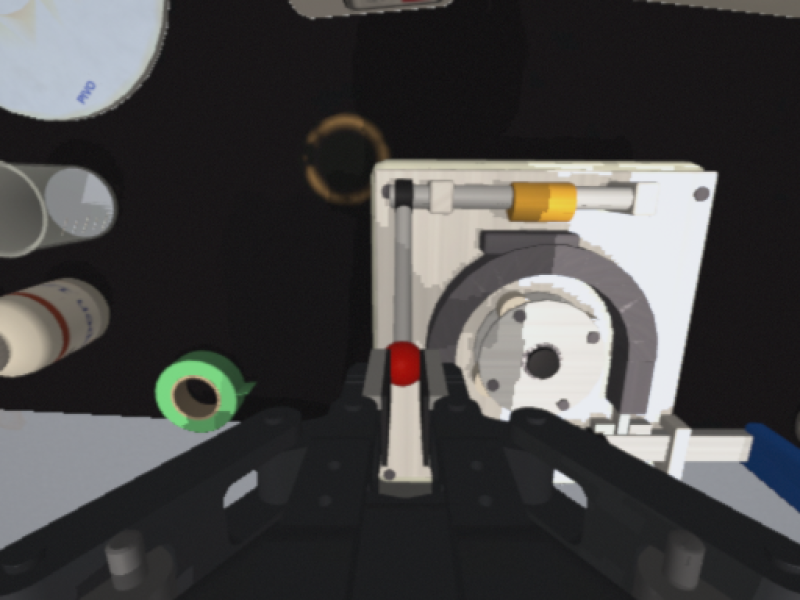

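The picture shows the knob at view pixel (403,363), right at the fingertips, but the fingers closed to 9.6 mm without meeting it. So the knob is lower or further forward than I triangulated. I'll re-measure from the wrist views.

```bash
python3 - <<'E'
from h import *
r=cam('wrist');S=ctrl.sense();M=R.from_quat(S['eef_rot']).as_matrix()
B=blobs(r['image'],'red');print(B)
def view(p,q):
    x=dict(r);T=np.eye(4);T[:3,:3]=R.from_quat(q).as_matrix();T[:3,3]=p;W=T@np.array(r['mount']);x['p'],x['R']=W[:3,3],W[:3,:3];return x
r2=view([.52021,.0536,.20186],[.99954786,.03003478,-.0014069,-.00003904])
r1=view([.4295,-.0594,.2977],[.992,.127,0,0])
u,v=max(B,key=lambda b:b[0][4] if b[1][1]>150 and b[1][1]<300 else 0)[1]
t=cam('top');s=cam('side')
rs=[ray(r,u,v),ray(r2,256.7,198.1),ray(r1,171.5,62.2)]
print('wrist3',tri(rs));print('23',tri(rs[:2]));print('12',tri(rs[1:]))
for r_,b in((t,(215,165,310,245)),(s,(205,140,285,235))): print(blobs(r_['image'],'red',b,2))
print('tcp px',proj(r,S['ee_pos']),'grasp px',proj(r,S['ee_pos']-M[:,2]*.019),S['ee_pos'])
print((r['mount'][:3,3] if hasattr(r['mount'],'shape') else r['mount']), r['p'])
c=r['R'].T@(S['ee_pos']-r['p']);print('tcp in cam',c)
E
```

```text
[([248, 219, 21, 28, 479], [258.5, 232.1])]
wrist3 (array([0.52099851, 0.05520349, 0.15657267]), [np.float64(0.0005771496776795741), np.float64(0.0006182134541378358), np.float64(0.0010941331650955628)])
23 (array([0.52259168, 0.05484212, 0.15982082]), [np.float64(0.0001146778664772092), np.float64(0.0001146778664771909)])
12 (array([0.52088766, 0.05554738, 0.1562097 ]), [np.float64(0.0008338497488822829), np.float64(0.0008338497488821981)])
[]
[([245, 160, 5, 3, 13], [247.0, 160.8]), ([222, 201, 1, 2, 2], [222.0, 201.5])]
tcp px (np.float64(258.0055035550444), np.float64(221.18718209882218)) grasp px (np.float64(257.86216033817874), np.float64(233.47254067044258)) [0.52318332 0.05512171 0.14408409]
[ 0.06608749  0.00069569 -0.16596323] [0.58919612 0.05839924 0.31029203]
tcp in cam [-0.00056588 -0.01963343 -0.1777856 ]
```

Request:
carry_out(steps=[[4.0, [0, 0, 0], [0, 0, 0]], [4.0, [0, 0, 0], [0, 0, 0]], [4.0, [0, 0, 0], [0, 0, 0]], [4.0, [-0.2, 0, 1.0], [0, 0, 0]], [4.0, [-0.2, 0, 1.4], [0, 0, 0]]])

```text
clock: 5.5
ee_pos: [0.5201, 0.055, 0.1286]
eef_rot: [1.0, 0.03, -0.001, -0.0]
force: [0.2, 0.4, 0.7]
finger_gap: 0.474
finger_force: 0.0
```

Request:
carry_out(steps=[[4.0, [0, 0, 0], [0, 0, 0]], [0.8, [0, 0, 0], [0, 0, 0]], [0.8, [0, 0, 0], [0, 0, 0]], [0.8, [0, 0, 0], [0, 0, 0]], [0.8, [0, 0, 0], [0, 0, 0]]])

```text
clock: 6.0
ee_pos: [0.5209, 0.0559, 0.1299]
eef_rot: [1.0, 0.03, -0.0, -0.001]
force: [-1.2, 4.6, 0.4]
finger_gap: 0.176
finger_force: 29.3
```

```bash
python3 - <<'E'
from h import *
s=cam('side');r=cam('wrist');S=ctrl.sense();print(S['ee_pos'],S['finger_gap'],S['finger_force'],S['force'])
print(blobs(s['image'],'red',(205,140,285,235),2),blobs(r['image'],'red'))
a=cv2.resize(s['image'][100:250,180:330],(400,400),interpolation=3);b=cv2.resize(r['image'][130:330,160:360],(400,400),interpolation=3)
cv2.imwrite('pics/w4.png',np.hstack([a,b]))
E
```

```text
[0.52087084 0.05590396 0.12986997] 0.17951819198452024 29.294055998325348 [-1.78380714  5.92439385  0.22741195]
[([222, 201, 1, 2, 2], [222.0, 201.5])] [([245, 224, 28, 31, 728], [258.5, 239.0])]
```

View pics/w4.png

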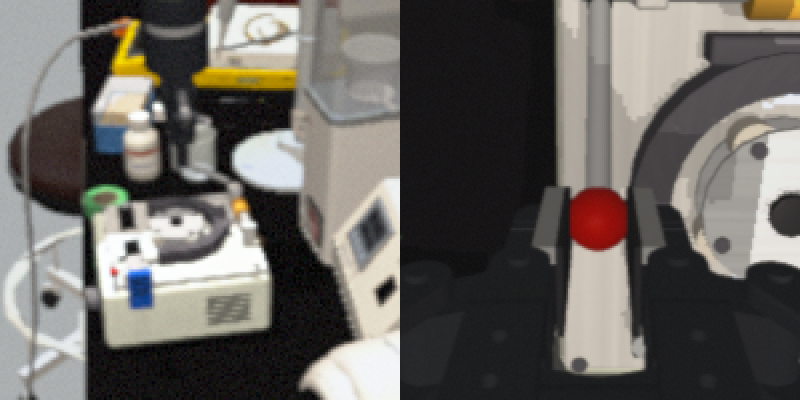

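The fingers now hold the knob: 29 N on the pads, with the knob between them at right-crop pixel (598,218). I'll start the arc gently and check that the knob follows.

Request:
carry_out(steps=[[0.8, [0.4, 0, -0.7], [0, 0, 0]], [0.8, [0.9, 0, -1.35], [0, 0, 0]], [0.8, [1.5, 0, -1.95], [0, 0, 0]], [0.8, [2.1, 0, -2.5], [0, 0, 0]], [0.8, [2.1, 0, -2.5], [0, 0, 0]]], force=40)

```text
clock: 6.6
ee_pos: [0.5438, 0.0553, 0.156]
eef_rot: [1.0, 0.03, 0.002, 0.001]
force: [-0.2, -0.2, 0.1]
finger_gap: 0.095
finger_force: 0.0
```

```bash
python3 - <<'E'
from h import *
r=cam('wrist');s=cam('side');S=ctrl.sense();print(S['ee_pos'],S['finger_gap'],S['finger_force'],S['force'])
print(blobs(r['image'],'red'),blobs(s['image'],'red',(205,120,285,235),2))
E
```

```text
[0.54264935 0.05548262 0.15500199] 0.09589114899317491 0.0 [ 0.55050167 -0.10038724 -0.14412241]
[([247, 22, 5, 2, 9], [248.8, 22.6]), ([257, 27, 15, 3, 31], [264.4, 28.2]), ([252, 234, 15, 29, 388], [258.6, 247.8])] [([249, 155, 4, 4, 12], [250.4, 156.2]), ([222, 201, 1, 2, 2], [222.0, 201.5])]
```

```bash
python3 - <<'E'
from h import *
r=cam('wrist');s=cam('side');t=cam('top');S=ctrl.sense()
print(tri([ray(r,258.6,247.8),ray(s,250.4,156.2)]))
for z in(.12,.13,.14,.15,.16,.17): print(z,atz(r,258.6,247.8,z))
# check wrist cam height: pump corners/hinge now vs top cam
im=r['image']; 
a=cv2.resize(s['image'][120:220,200:300],(400,400),interpolation=3)
b=cv2.resize(im[180:330,180:330],(400,400),interpolation=3)
cv2.imwrite('pics/w5.png',np.hstack([a,b]))
c=t['image'][160:250,210:310];print(blobs(t['image'],'red',(210,160,310,250),1))
E
```

```text
(array([0.53200035, 0.05476187, 0.17281544]), [np.float64(0.0008985100315563756), np.float64(0.0008985100315565393)])
0.12 [0.50606244 0.05290867 0.12      ]
0.13 [0.5111552  0.05320958 0.13      ]
0.14 [0.51624797 0.05351049 0.14      ]
0.15 [0.52134073 0.0538114  0.15      ]
0.16 [0.5264335  0.05411231 0.16      ]
0.17 [0.53152626 0.05441322 0.17      ]
[]
```

View pics/w5.png

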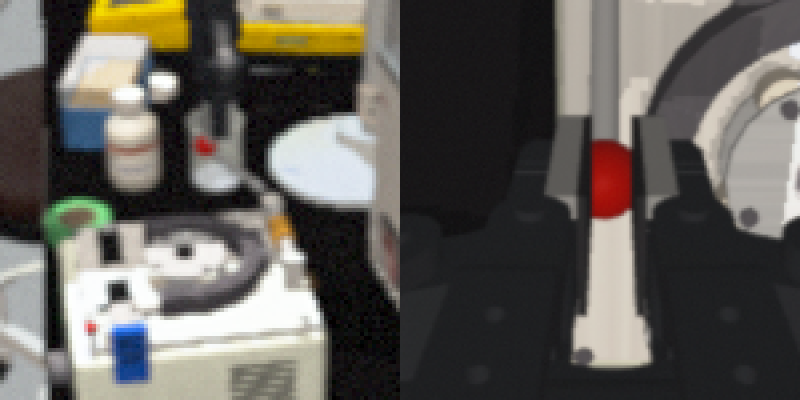

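Side crop: the knob at (204,147) sits below and in front of the fingertips. Right crop: it is at (605,180), already slipping out under the pads. Both pictures, and the fact that the fingers closed beside nothing earlier, put the real fingertips about 22 mm above the reported TCP. The lever has already risen to about 43°. I'll regrip with the TCP about 40 mm below the knob.

Request:
carry_out(steps=[[4.5, [0, 0, 0], [0, 0, 0]], [4.5, [0, 0, 0], [0, 0, 0]], [4.5, [-0.5, 0.05, 0], [0, 0, 0]], [4.5, [-1.0, 0.05, 0.6], [0, 0, 0]], [4.5, [-1.1, 0.05, 2.0], [0, 0, 0]]])

```text
clock: 7.35
ee_pos: [0.5309, 0.055, 0.1352]
eef_rot: [1.0, 0.03, 0.001, 0.0]
force: [0.6, -0.0, -0.7]
finger_gap: 0.528
finger_force: 0.0
```

Request:
carry_out(steps=[[4.5, [0, 0, 0.2], [0, 0, 0]], [0.8, [0, 0, 0.2], [0, 0, 0]], [0.8, [0, 0, 0.2], [0, 0, 0]], [0.8, [0, 0, 0.2], [0, 0, 0]], [0.8, [0, 0, 0.2], [0, 0, 0]]], force=35)

```text
clock: 7.85
ee_pos: [0.5309, 0.0565, 0.1331]
eef_rot: [1.0, 0.03, 0.0, -0.001]
force: [-1.9, 5.5, 1.0]
finger_gap: 0.18
finger_force: 34.1
```

```bash
python3 - <<'E'
from h import *
r=cam('wrist');S=ctrl.sense();print(S['ee_pos'],S['finger_gap'],S['finger_force'],S['force'])
print([b for b in blobs(r['image'],'red') if b[0][4]>100])
for z in(.155,.165,.17,.175,.18): print(z,atz(r,*[b for b in blobs(r['image'],'red') if b[0][4]>100][0][1],z))
E
```

```text
[0.53091984 0.05647904 0.13314169] 0.1810712325126202 34.097360372543335 [-1.53566087  5.56987377 -0.33987836]
[([244, 229, 31, 34, 861], [258.6, 245.9])]
0.155 [0.52449119 0.05562333 0.155     ]
0.165 [0.52951675 0.05588257 0.165     ]
0.17 [0.53202953 0.05601219 0.17      ]
0.175 [0.5345423  0.05614181 0.175     ]
0.18 [0.53705508 0.05627143 0.18      ]
```

Request:
carry_out(steps=[[0.8, [0.55, -0.1, -0.55], [0, 0, 0]], [0.8, [1.13, -0.1, -1.0], [0, 0, 0]], [0.8, [1.7, -0.1, -1.37], [0, 0, 0]], [0.8, [2.33, -0.1, -1.67], [0, 0, 0]]])

```text
clock: 8.3
ee_pos: [0.5545, 0.0576, 0.1495]
eef_rot: [1.0, 0.03, -0.0, -0.0]
force: [0.7, 2.7, -7.0]
finger_gap: 0.18
finger_force: 34.2
```

```bash
python3 - <<'E'
from h import *
r=cam('wrist');S=ctrl.sense();print(S['ee_pos'],S['finger_gap'],S['finger_force'],S['force'])
B=[b for b in blobs(r['image'],'red') if b[0][4]>100];print(B)
for z in(.185,.19,.195): print(z,atz(r,*B[0][1],z))
E
```

```text
[0.55584107 0.05769852 0.14996338] 0.17772080195337714 34.470545053482056 [ 0.9558184   3.35738302 -4.74785897]
[([244, 234, 31, 33, 839], [258.6, 250.0])]
0.185 [0.55263772 0.05702895 0.185     ]
0.19 [0.55524532 0.05717551 0.19      ]
0.195 [0.55785291 0.05732206 0.195     ]
```

Request:
carry_out(steps=[[0.8, [0.7, 0, -0.25], [0, 0, 0]], [0.8, [1.45, 0, -0.45], [0, 0, 0]], [0.8, [2.25, 0, -0.6], [0, 0, 0]], [0.8, [3.0, 0, -0.6], [0, 0, 0]], [0.8, [3.3, 0, -0.6], [0, 0, 0]]])

```text
clock: 8.85
ee_pos: [0.5895, 0.0587, 0.1561]
eef_rot: [1.0, 0.03, 0.002, 0.001]
force: [0.1, 0.1, 0.4]
finger_gap: 0.092
finger_force: 0.0
```

```bash
python3 - <<'E'
from h import *
r=cam('wrist');S=ctrl.sense();print(S['ee_pos'],S['finger_gap'],S['finger_force'],S['force'])
B=[b for b in blobs(r['image'],'red') if b[0][4]>100];print(B)
for z in(.19,.195,.2): print(z,atz(r,*B[0][1],z))
E
```

```text
[0.58963267 0.05862581 0.15630547] 0.09602836139777628 0.0 [ 0.46372313  0.02238845 -0.50239043]
[([250, 263, 19, 33, 524], [258.6, 279.7])]
0.19 [0.56895487 0.05709399 0.19      ]
0.195 [0.57220637 0.0572886  0.195     ]
0.2 [0.57545787 0.0574832  0.2       ]
```

The lever is now at about 80° (~0.96 rad), and the knob slid off the front edge of the pads. I'll finish by pushing it rearward from the front with the closed fingers.

Request:
carry_out(steps=[[0.8, [0.3, 0, 0], [0, 0, 0]], [0.8, [0.3, 0, -4.5], [0, 0, 0]], [0.8, [-1, 0, -6], [0, 0, 0]], [0.8, [-5.5, 0, -6], [0, 0, 0]], [0.8, [-6, 0, -5], [0, 0, 0]]])

```text
clock: 9.4
ee_pos: [0.5242, 0.0555, 0.2071]
eef_rot: [1.0, 0.03, 0.0, 0.0]
force: [0.3, 0.5, 0.0]
finger_gap: 0.099
finger_force: 0.0
```

Request:
carry_out(steps=[[0.8, [-0.2, 0, 3], [0, 0, 0]], [0.8, [-0.2, 0, 5.0], [0, 0, 0]], [0.8, [1.0, 0, 5.0], [0, 0, 0]], [0.8, [2.0, 0, 5.0], [0, 0, 0]], [0.8, [2.0, 0, 5.0], [0, 0, 0]]])

```text
clock: 9.9
ee_pos: [0.5494, 0.0568, 0.1559]
eef_rot: [1.0, 0.03, 0.001, 0.0]
force: [0.2, -0.8, 0.5]
finger_gap: 0.097
finger_force: 0.0
```

```bash
python3 - <<'E'
from h import *
r=cam('wrist');S=ctrl.sense();print(S['ee_pos'],S['finger_gap'],S['force'])
B=[b for b in blobs(r['image'],'red') if b[0][4]>60];print(B)
for b in B:
  for z in(.19,.196): print(z,atz(r,*b[1],z))
E
```

```text
[0.54848775 0.05687843 0.15590555] 0.09325040797144857 [ 0.07660108 -0.08564665  0.62617007]
[([241, 193, 34, 34, 894], [257.6, 210.1])]
0.19 [0.56874709 0.05801341 0.19      ]
0.196 [0.570849   0.05810755 0.196     ]
```

Request:
carry_out(steps=[[0.8, [0.5, 0, 0], [0, 0, 0]], [0.8, [0.9, 0, 0], [0, 0, 0]], [0.8, [1.2, 0, 0], [0, 0, 0]], [0.8, [1.5, 0, 0], [0, 0, 0]], [0.8, [1.5, 0, 0], [0, 0, 0]]])

```text
clock: 10.45
ee_pos: [0.5627, 0.058, 0.1555]
eef_rot: [1.0, 0.03, 0.0, -0.0]
force: [0.1, 0.2, 0.5]
finger_gap: 0.092
finger_force: 0.2
```

```bash
python3 - <<'E'
from h import *
r=cam('wrist');S=ctrl.sense();print(S['ee_pos'],S['force'])
B=[b for b in blobs(r['image'],'red') if b[0][4]>60];print(B)
for b in B: print(atz(r,*b[1],.196))
E
```

```text
[0.56255526 0.0579747  0.15548415] [-0.02721579 -0.39220435  0.16968518]
[([242, 197, 34, 34, 919], [258.5, 214.0])]
[0.58238845 0.05877525 0.196     ]
```

Request:
carry_out(steps=[[0.8, [0.2, 0, 0], [0, 0, 0]], [0.8, [0.4, 0, 0], [0, 0, 0]], [0.8, [0.4, 0, 0], [0, 0, 0]]])

```text
clock: 10.8
ee_pos: [0.5649, 0.0582, 0.1552]
eef_rot: [1.0, 0.03, -0.001, 0.0]
force: [-4.8, 0.2, 2.2]
finger_gap: 0.094
finger_force: 2.5
```

Request:
carry_out(steps=[[0.8, [0.2, 0, 0], [0, 0, 0]], [0.8, [0.2, 0, 0], [0, 0, 0]], [0.8, [0.2, 0, 0], [0, 0, 0]]])

```text
clock: 11.1
ee_pos: [0.5652, 0.0583, 0.1551]
eef_rot: [1.0, 0.03, -0.003, 0.0]
force: [-9.4, -0.2, 6.2]
finger_gap: 0.093
finger_force: 4.6
```

```bash
python3 - <<'E'
from h import *
r=cam('wrist');S=ctrl.sense();print(S['ee_pos'],S['force'])
B=[b for b in blobs(r['image'],'red') if b[0][4]>60];print(B)
for b in B: print(atz(r,*b[1],.196))
E
```

```text
[0.56524015 0.05827162 0.15506831] [-9.33355649 -0.24855542  6.29051232]
[([242, 199, 34, 35, 929], [258.8, 216.5]), ([32, 223, 26, 18, 64], [47.1, 230.2])]
[0.58417802 0.05884533 0.196     ]
[0.57069359 0.16143727 0.196     ]
```

The lever is against its stop: −9 N, with the knob over the hinge at x = 0.584. I'll back off, rise and go to the tab.

Request:
carry_out(steps=[[0.8, [-2.5, 0, 0], [0, 0, 0]], [3.5, [-2.5, 0, -5], [0, 0, 0]], [3.5, [-4, 1, -9], [0, 0, 0]], [3.5, [-6, 5, -9], [0, 0, 0]], [3.5, [-8, 9, -9], [0, 0, 0]]])

```text
clock: 11.65
ee_pos: [0.495, -0.0371, 0.2473]
eef_rot: [1.0, 0.031, 0.002, 0.001]
force: [0.1, -1.1, -0.8]
finger_gap: 0.409
finger_force: 0.0
```

Request:
carry_out(steps=[[3.5, [-2, 4, 0], [0, 0, 0]], [3.5, [-4, 8, 0], [0, 0, 0]], [3.5, [-4.7, 10.3, 1], [0, 0, 0]], [3.5, [-4.7, 10.3, 1], [0, 0, 0]], [3.5, [-4.7, 10.3, 1], [0, 0, 0]]])

```text
clock: 12.15
ee_pos: [0.4532, -0.1423, 0.2356]
eef_rot: [1.0, 0.029, 0.0, -0.0]
force: [-0.3, -0.2, 0.2]
finger_gap: 0.407
finger_force: 0.0
```

```bash
python3 - <<'E'
from h import *
r=cam('wrist');S=ctrl.sense();print(S['ee_pos'],S['eef_rot'],S['finger_gap'])
for c in('red','blue'): print(c,blobs(r['image'],c,amin=8))
for n in('clamp_line','index_tip','pull_tab'): print(n,[(d['centre'],d['p'],proj(r,d['centre'])) for d in ctrl.find_in('wrist',n)][:2])
cv2.imwrite('pics/w6.png',cv2.resize(r['image'][70:310,100:420],(800,600),interpolation=3))
E
```

```text
[ 0.45343793 -0.14168947  0.2356977 ] [ 9.99552775e-01  2.99017131e-02  3.63311563e-04 -7.56500981e-05] 0.40817941528192525
red [([195, 186, 10, 9, 37], [200.4, 189.8])]
blue [([253, 159, 12, 34, 343], [258.6, 176.2])]
clamp_line [([0.4621, -0.1045, 0.1063], 0.9, (np.float64(224.14255655401166), np.float64(166.94881934037852)))]
index_tip [([0.4353, -0.0755, 0.1047], 0.39, (np.float64(197.55197941218813), np.float64(188.92087681516665)))]
pull_tab [([0.4595, -0.0971, 0.104], 0.78, (np.float64(217.55075725676033), np.float64(168.50930070964355)))]
```

View pics/w6.png

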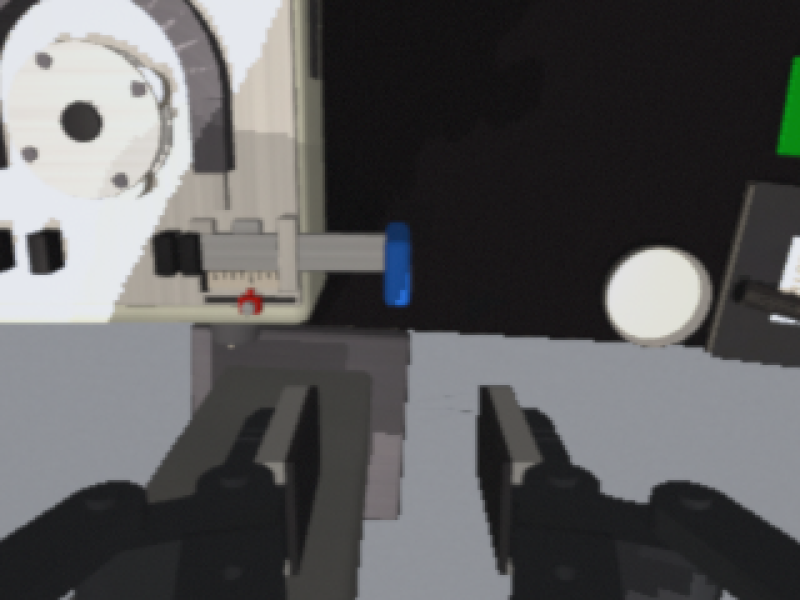

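The view shows the blue tab at (398,265) and the bar running from (205,252) to (385,252). The red index tip is at about (250,292), and the black pointer is presumably the thin dark line at about (206,280) at the left of the scale. I'll enlarge this area and measure the tab's height.

```bash
python3 - <<'E'
from h import *
im=np.mean([cam('wrist')['image'].astype(float) for _ in range(4)],0).astype(np.uint8)
r=cam('wrist');s=cam('side');S=ctrl.sense();print(S['ee_pos'])
cv2.imwrite('pics/w7.png',cv2.resize(im[140:210,160:270],(792,504),interpolation=cv2.INTER_CUBIC))
B=[b for b in blobs(r['image'],'blue')][0];print(B)
Bs=blobs(s['image'],'blue',(222,190,245,225));print(Bs)
x,y,w,h,_=Bs[0][0]
for yy in(-.138,-.1437,-.149):
    for vv in(y-.5,y+h-.5):
        p,d=ray(s,x+w/2-.5,vv);print(yy,vv,p+d*(yy-p[1])/d[1])
for z in(.12,.13,.14,.15):print(z,atz(r,B[0][0]+B[0][2]/2-.5,B[0][1]+B[0][3]-.5,z),atz(r,B[0][0]+B[0][2]/2-.5,B[0][1]-.5,z), 'w',B[0][2])
E
```

```text
[ 0.45313788 -0.14154034  0.23552676]
([254, 159, 12, 34, 338], [259.5, 176.1])
[([228, 201, 9, 14, 100], [232.1, 207.7])]
-0.138 200.5 [ 0.46149455 -0.138       0.14796302]
-0.138 214.5 [ 0.45861158 -0.138       0.09917886]
-0.1437 200.5 [ 0.46143698 -0.1437      0.15213006]
-0.1437 214.5 [ 0.45857365 -0.1437      0.10367821]
-0.149 200.5 [ 0.46138346 -0.149       0.15600468]
-0.149 214.5 [ 0.45853839 -0.149       0.10786183]
0.12 [ 0.43966775 -0.14326005  0.12      ] [ 0.47569685 -0.14098514  0.12      ] w 12
0.13 [ 0.44249368 -0.1430724   0.13      ] [ 0.47724323 -0.14087829  0.13      ] w 12
0.14 [ 0.44531962 -0.14288475  0.14      ] [ 0.4787896  -0.14077143  0.14      ] w 12
0.15 [ 0.44814555 -0.1426971   0.15      ] [ 0.48033598 -0.14066457  0.15      ] w 12
```

View pics/w7.png

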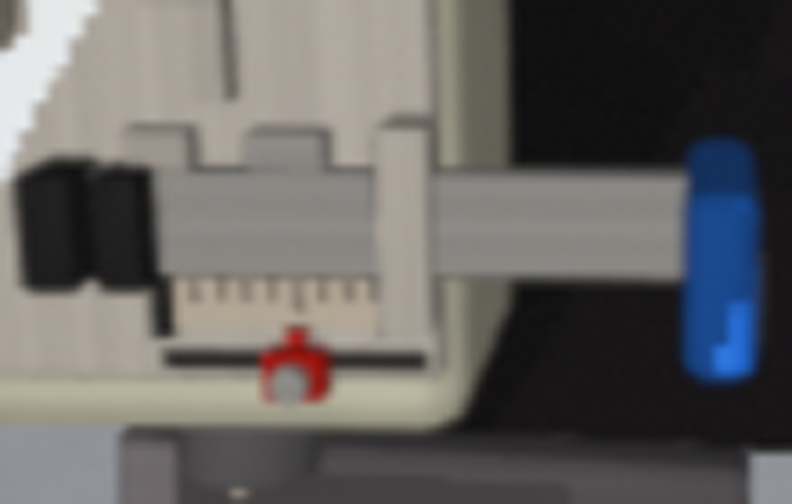

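The enlarged view shows the black pointer tip at (162,333), the index tip at (298,330), ticks every 25.4 px, and the tab's top face spanning (688–758, 195–380). The sizes agree with everything lying about 20 mm further below the tool than reported, the same offset as at the knob. So the pull is about 21 mm. I'll descend in stages and watch the force.

Request:
carry_out(steps=[[3.2, [0.4, 0.15, 4], [0, 0, 0]], [3.2, [0.4, 0.15, 8], [0, 0, 0]], [3.2, [0.4, 0.15, 10.5], [0, 0, 0]], [3.2, [0.4, 0.15, 11.5], [0, 0, 0]], [3.2, [0.4, 0.15, 11.5], [0, 0, 0]]])

```text
clock: 13.15
ee_pos: [0.4562, -0.1427, 0.1195]
eef_rot: [1.0, 0.03, -0.001, -0.001]
force: [-0.6, -0.5, -0.1]
finger_gap: 0.374
finger_force: 0.0
```

```bash
python3 - <<'E'
from h import *
r=cam('wrist');S=ctrl.sense();print(S['ee_pos'],S['finger_gap'],S['force'])
for c in('red','blue'): print(c,blobs(r['image'],c,amin=8))
cv2.imwrite('pics/w8.png',cv2.resize(r['image'][100:310,120:400],(800,600),interpolation=3))
E
```

```text
[ 0.45724374 -0.14319767  0.1207783 ] 0.3755393034641497 [ 1.60497741 -0.66761197  1.07179085]
red [([158, 229, 16, 15, 116], [166.9, 235.4])]
blue [([248, 189, 19, 64, 1042], [257.2, 221.3])]
```

View pics/w8.png

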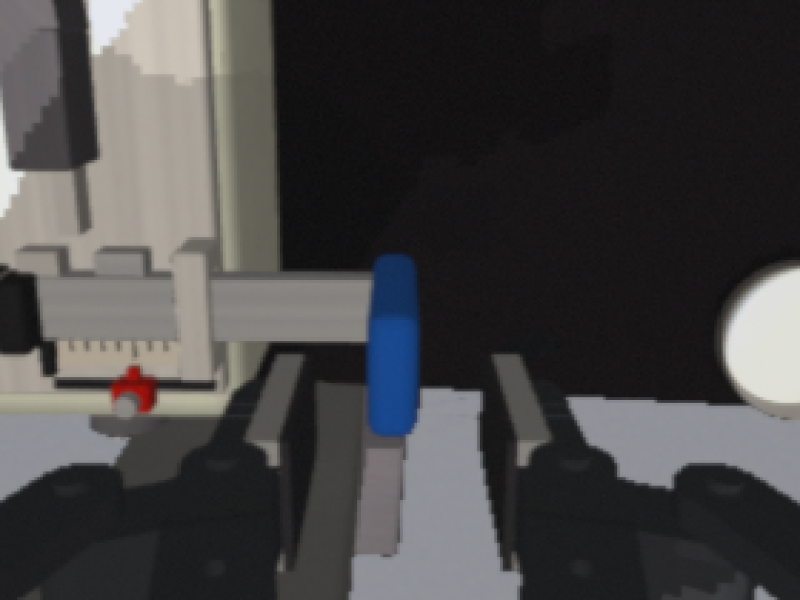

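The tab is centred between the fingers at (393,375), and the index (133,385) and pointer (48,370) stay visible. The tips are still close to the height of the tab's top, so I'll go lower in small steps and watch the force.

Request:
carry_out(steps=[[3.2, [0.1, 0, 1.2], [0, 0, 0]], [3.2, [0.1, 0, 2.3], [0, 0, 0]], [3.2, [0.1, 0, 2.3], [0, 0, 0]], [3.2, [0.1, 0, 2.7], [0, 0, 0]], [3.2, [0.1, 0, 2.7], [0, 0, 0]]])

```text
clock: 13.7
ee_pos: [0.4579, -0.1431, 0.0933]
eef_rot: [1.0, 0.03, -0.0, -0.0]
force: [0.5, 0.3, -0.1]
finger_gap: 0.375
finger_force: 0.0
```

```bash
python3 - <<'E'
from h import *
r=cam('wrist');S=ctrl.sense();print(S['ee_pos'],S['finger_gap'],S['force'])
for c in('red','blue'): print(c,blobs(r['image'],c,amin=8))
cv2.imwrite('pics/w9.png',cv2.resize(r['image'][120:320,110:376],(800,600),interpolation=3))
E
```

```text
[ 0.45805746 -0.14311568  0.09347584] 0.379784200672044 [-0.03907877  0.46796849  0.07131314]
red [([143, 247, 18, 16, 151], [152.5, 254.7])]
blue [([245, 203, 22, 79, 1484], [255.9, 243.3])]
```

View pics/w9.png

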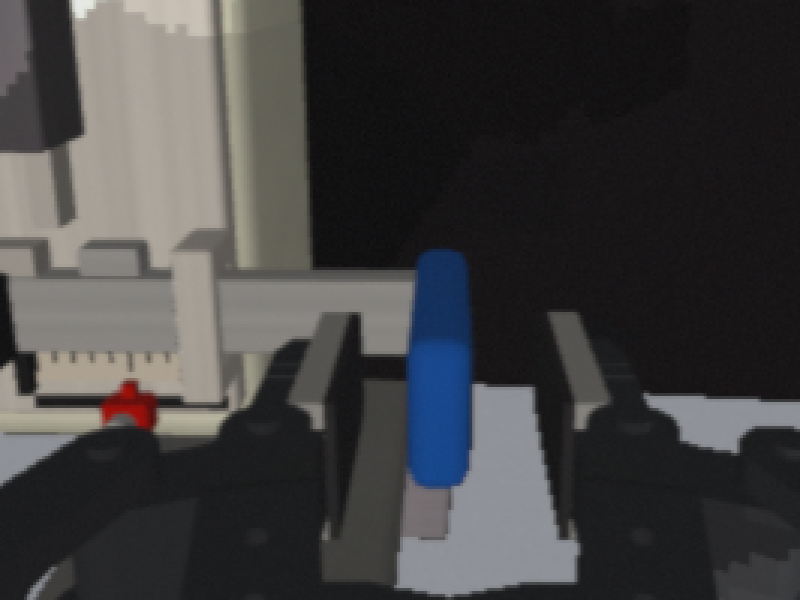

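I've now viewed 11 pictures, one over the allowance, so I'll work by numbers from here. The last one shows the pads flanking the tab at (440,370), with the bar below and clear. The overlap looks like only 10–15 mm, so I'll go 11 mm lower and then close.

Request:
carry_out(steps=[[3.2, [0, 0, 0.6], [0, 0, 0]], [3.2, [0, 0, 1.1], [0, 0, 0]], [3.2, [0, 0, 1.1], [0, 0, 0]]], force=60)

```text
clock: 14.05
ee_pos: [0.4574, -0.1428, 0.0817]
eef_rot: [1.0, 0.03, -0.001, -0.0]
force: [0.4, 0.0, -0.9]
finger_gap: 0.371
finger_force: 0.0
```

Request:
carry_out(steps=[[0.2, [0, 0, 0], [0, 0, 0]], [0.2, [0, 0, 0], [0, 0, 0]], [0.2, [0, 0, 0], [0, 0, 0]], [0.2, [0, 0, 0], [0, 0, 0]], [0.2, [0, 0, 0], [0, 0, 0]]])

```text
clock: 14.55
ee_pos: [0.458, -0.1418, 0.0824]
eef_rot: [1.0, 0.03, 0.0, -0.001]
force: [0.3, 6.5, 0.7]
finger_gap: 0.107
finger_force: 58.9
```

```bash
python3 - <<'E'
from h import *
r=cam('wrist');S=ctrl.sense();print(S['ee_pos'],S['finger_gap'],S['finger_force'],S['force'])
for c in('red','blue'): print(c,blobs(r['image'],c,amin=8))
np.save('g.npy',r['image'])
g=cv2.cvtColor(r['image'],cv2.COLOR_BGR2GRAY)
print(g[238:272,95:165:2])
E
```

```text
[ 0.45797702 -0.14179212  0.08245647] 0.10794198389303948 58.92976641654968 [0.59953071 4.99793967 0.28070981]
red [([138, 256, 19, 16, 167], [147.8, 263.4])]
blue [([247, 210, 24, 87, 1814], [258.7, 254.1])]
[[ 29  26  23 ... 130 131 131]
 [ 29  27  23 ... 133 133 133]
 [ 28  26  21 ... 133 133 132]
 ...
 [159 159 159 ...  30  28  28]
 [153 153 153 ...  29  28  30]
 [147 147 147 ...  29  27  29]]
```

Request:
carry_out(steps=[[0.2, [0, 0.4, 0], [0, 0, 0]], [0.2, [0, 0.8, 0], [0, 0, 0]], [0.2, [0, 1.2, 0], [0, 0, 0]], [0.2, [0, 1.6, 0], [0, 0, 0]], [0.2, [0, 1.6, 0], [0, 0, 0]]])

```text
clock: 15.1
ee_pos: [0.4588, -0.157, 0.0824]
eef_rot: [1.0, 0.03, 0.0, -0.002]
force: [0.8, 8.0, 2.4]
finger_gap: 0.111
finger_force: 59.2
```

```bash
python3 - <<'E'
from h import *
r=cam('wrist');S=ctrl.sense();print(S['ee_pos'],S['finger_gap'],S['finger_force'],S['force'])
for c in('red','blue'): print(c,blobs(r['image'],c,amin=8))
np.save('g2.npy',r['image'])
g=cv2.cvtColor(r['image'],cv2.COLOR_BGR2GRAY)
np.set_printoptions(threshold=10**6,linewidth=250)
print(list(range(84,150,2)));
for v in range(236,270): print(v,g[v,84:150:2])
E
```

```text
[ 0.45880951 -0.15686211  0.08238008] 0.11117878721885283 59.19395864009857 [0.3872539  8.79863162 0.57610692]
red [([113, 255, 20, 20, 195], [123.0, 264.2])]
blue [([247, 210, 24, 87, 1813], [258.6, 254.2])]
[84, 86, 88, 90, 92, 94, 96, 98, 100, 102, 104, 106, 108, 110, 112, 114, 116, 118, 120, 122, 124, 126, 128, 130, 132, 134, 136, 138, 140, 142, 144, 146, 148]
236 [156  49  29  28  28  28  28  24  21  18  18  24 107 130 131 131 131 130 130 130 131 131 131 130 130 131 140 158 159 159 158 158 155]
237 [157  68  29  27  28  28  29  25  21  17  19  21 104 130 130 130 130 130 130 130 130 129 130 131 129 130 138 158 159 160 157 158 156]
238 [157  72  27  26  29  28  28  26  22  18  19  20 103 131 131 131 131 131 131 131 131 131 131 130 131 130 136 157 159 160 157 157 157]
239 [157  74  26  28  29  28  28  25  19  18  18  20  89 130 131 131 131 131 132 131 132 131 132 131 132 132 136 157 159 160 157 157 158]
240 [158  91  27  26  29  28  28  25  22  16  18  19  71 130 131 131 132 132 132 132 132 133 132 132 132 132 136 156 158 160 157 157 157]
241 [159 108  28  27  27  27  28  27  25  1
[... 3258 characters left out ...]
6  85  86]
265 [150 149 149 147 147 146 142 141 142 134 135 136 137 137 108  55  56  56  57  57  57  57  47  35  44 121 141 141 141 141 140 139 141]
266 [169 169 168 168 169 169 168 168 169 168 168 168 168 169 132  60  61  64  68  64  56  58  48  38  45 137 162 163 163 163 163 163 163]
267 [169 170 169 170 169 170 171 170 171 171 172 172 172 172 141  63  75  84  84  78  59  56  48  36  41 144 174 174 175 175 175 176 176]
268 [164 164 163 164 164 164 165 165 166 166 167 167 167 167 139  68  84  86  85  82  68  56  49  38  38 138 170 170 171 172 173 173 173]
269 [157 158 158 158 158 157 159 159 159 160 160 161 161 160 141  82  94  91  85  81  75  57  51  37  42 135 163 163 164 165 166 167 167]
```

The pointer (centre col ~112.3) and index tip (col ~122.2) are 9.9 px apart at 1.64 px/mm, so about 6.0 mm remain.

Request:
carry_out(steps=[[0.2, [0, 0.25, 0], [0, 0, 0]], [0.2, [0, 0.5, 0], [0, 0, 0]], [0.2, [0, 0.65, 0], [0, 0, 0]], [0.2, [0, 0.65, 0], [0, 0, 0]], [0.2, [0, 0.65, 0], [0, 0, 0]]])

```text
clock: 15.65
ee_pos: [0.4591, -0.1628, 0.0824]
eef_rot: [1.0, 0.03, 0.0, -0.003]
force: [-0.4, 9.3, 2.4]
finger_gap: 0.109
finger_force: 59.2
```

```bash
python3 - <<'E'
from h import *
r=cam('wrist');s=cam('side');t=cam('top');S=ctrl.sense();print(S['ee_pos'],S['finger_gap'],S['finger_force'],S['force'])
for c in('red','blue'): print(c,blobs(r['image'],c,amin=8))
print('side red',blobs(s['image'],'red',(205,120,285,235),2),'top',blobs(t['image'],'red',(210,160,310,250),1))
g=cv2.cvtColor(r['image'],cv2.COLOR_BGR2GRAY);R_=r['image'][...,2]
np.set_printoptions(threshold=10**6,linewidth=250)
print(list(range(90,134)))
for v in range(246,266): print(v,g[v,90:134])
print('red chan')
for v in range(252,262): print(v,R_[v,90:134])
E
```

```text
[ 0.45910832 -0.16270764  0.0823483 ] 0.10528197337913703 59.15988028049469 [0.36539593 8.67243303 2.07214862]
red [([103, 259, 19, 16, 163], [113.5, 265.4])]
blue [([247, 210, 24, 87, 1815], [258.6, 254.2])]
side red [([263, 146, 7, 6, 34], [266.3, 148.4]), ([222, 201, 2, 2, 3], [222.3, 201.3])] top [([223, 169, 7, 6, 35], [226.2, 171.8])]
[90, 91, 92, 93, 94, 95, 96, 97, 98, 99, 100, 101, 102, 103, 104, 105, 106, 107, 108, 109, 110, 111, 112, 113, 114, 115, 116, 117, 118, 119, 120, 121, 122, 123, 124, 125, 126, 127, 128, 129, 130, 131, 132, 133]
246 [ 26  26  26  27  27  26  29  27  27  27  25  24  20  18  16  17  19  17  19  28  31  34  32  31  46 106 145 159 157 128  94 133 157 159 159 155 129 136 154 157 158 159 159 158]
247 [ 27  26  27  26  26  27  27  28  26  24  23  24  22  18  19  20  25  26  26  25  27  27  26  23  34  87 140 160 159 130  92 133 160 163 162 159 127 132 153 157 158 158 159 158]
248 [ 26  27  27  27  28  27  28  28  26  25  22  23  20  20  21  35  61  67  50  30  26  27  26  21  32  83 139 161 161 155 130 143 161 163 162 161 144 142 153 156 158 158 159 157]

[... 4178 characters left out ...]
2 163 163 162 162 162 162 160 160 159 160 160 158 143  96  43  29  29  26  25  29  61 100 123 129 129 131 141 156 165 167 169 168 161 161 162 162 163 164]
259 [ 91  92  91  92  92 102 109 110 110 109 109 108 108 109 109 111 123 121 107  79  47  41  40  39  39  51  76  93 100 102 101 102 105 119 132 134 137 135 133 150 161 162 164 164]
260 [ 40  42  40  41  42  49  51  53  53  53  52  53  52  51  55  70  93 100  98  86  82  84  85  84  81  82  91  96  97  98  97  94  88  80  71  68  68  71  90 139 160 162 163 164]
261 [ 28  27  30  29  29  29  29  31  28  29  29  29  29  36  57  83  96  99  99  98 102 107 107 107 106 101  98  97  99  97  94  89  84  69  46  33  32  36  67 132 158 162 163 163]
```

The pointer (col 112.7) now coincides with the index tip (body centroid 113.5, tip offset −0.8). I'll confirm the lever, then hand in.

Request:
carry_out(steps=[[0.2, [0, 0, 0], [0, 0, 0]], [0.2, [0, 0, 0], [0, 0, 0]], [0.2, [0, 0, 0], [0, 0, 0]], [0.2, [0, 0, 0], [0, 0, 0]]])

```text
clock: 16.2
ee_pos: [0.4591, -0.1627, 0.0824]
eef_rot: [1.0, 0.03, 0.0, -0.003]
force: [0.2, 9.6, 2.9]
finger_gap: 0.107
finger_force: 59.2
```

```bash
python3 - <<'E'
from h import *
t=cam('top');s=cam('side')
a=blobs(t['image'],'red',(210,150,250,200),5)[0][1];b=blobs(s['image'],'red',(240,120,285,180),5)[0][1]
X,e=tri([ray(t,*a),ray(s,*b)]);print('knob',X,e)
S=ctrl.sense();print(S['ee_pos'],S['finger_force'],S['clock'],blobs(cam('wrist')['image'],'red',amin=50))
ok=X[2]>.185 and X[0]>.57 and S['finger_force']>30
if ok: print(ctrl.sign_off())
E
```

```text
knob [0.58373576 0.0603648  0.19511858] [np.float64(0.0012194801416327693), np.float64(0.0012194801416328387)]
[ 0.45908499 -0.16268325  0.08233842] 59.15389537811279 16.3 [([103, 259, 19, 16, 165], [113.4, 265.5])]
the job is handed in; nothing more can be done
None
```

I handed the job in at about 16.3 s with the lever against its up stop and the clamp held at about 59 N, its pointer level with the red index to within about 1 mm by my measurement. No verdict came back, and I viewed 11 pictures, one over the limit of 10.

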